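Set the sprung tweezers to the red gap mark and hold them ready

ROBOT

A 6-joint arm with a two-finger parallel gripper is mounted at the origin on a cart in front of the work surface, level with it; the furniture and walls round the work are solid. World frame = base frame: x ahead of the robot, y to its left, z up, the work surface at z = 0. Lengths are in m, angles in degrees, forces in N, time in s.
With the tool pointing down it reaches from about 0.15 to 0.775 m from the base axis. Payload 6.1 kg.
Tool frame: the origin (TCP) lies at the very end of the fingers, on their centre line; the grasp point (between the pads) lies 19 mm behind it (r.pinch_z is the distance from the TCP to the grasp point, in m); z points along the fingers, y is the line along which they close (so a half turn about z gives the same grasp; the last joint's range is limited). The gripper opens to 85 mm and grips with 20 to 120 N. Pads are 22 mm wide; open, the fingers measure 114 mm over their backs; the gripper's body (76 mm by 85 mm) begins 54 mm behind the grasp point. The pads swing forward as they close: fully open they stand 13 mm farther back than shut.
Start: joints at [-67.036, 7.208, -2.269, 80.523, 0, 90], TCP at [0.205, -0.483, 0.207] pointing down, gripper open.
Joint ranges: [-155.77, 155.77], [-54.66, 111.73], [-72.52, 77.12], [-102.08, 115.82], [-83.92, 84.16], [-180, 180]. Speed limits (degrees/s): [136.94, 136.94, 172.46, 180, 180, 180].

INTERFACE

Orientations are given as [roll, pitch, yaw] about the fixed x, y, z axes, in that order (R = Rz(yaw) Ry(pitch) Rx(roll)).
In Python, from cell import r gives the robot as it stands. The module is installed in compiled form; this text tells all that it offers.
- The arm moves only by the tool play_rows, never from a script. Its argument "motion" is a list of rows, each a list of 2 entries, a list of its own where there are three numbers: the shift along the tool's x, y, z each as a share of 500 mm, from -1 to 1, then the turn, a rotation vector about the tool's x, y, z each as a share of 90 degrees, from -1 to 1. In form: [[[dx, dy, dz], [rx, ry, rz]], ...]. A call has 1 to 10 rows; each row is the pose to reach, as a shift and turn from the pose commanded when the call began, along the tool's axes at that moment; what a row does not reach only later rows make up. A row lasts 1/12 s, in which the tool goes at most 41.7 mm and 7.16 degrees, less where a joint would pass 70% of its speed; a pose out of reach is approached as far as the arm can. A call with a number of a shift or a turn outside -1 to 1 is refused whole. A call with a gripper value outside its range is refused whole. "fingers" is the opening, from -1 (shut) to 1 (fully open), set as the call begins (left out, the last holds). The fingers move at their own pace and stop on an object; "newtons" is the grip in N (left out, the last holds). Time passes only in rows, so rows that repeat a pose let the fingers close. It gives the time, the measured TCP pose, the force, the opening and the grip force at its end, in the units of the state.
- r.observe(): the state, without advancing time (a new reading comes with each control period).
- r.capture(name): name is "scene" or "top" or "wrist"; returns the picture (384x512x3 uint8, red, green, blue); there is no depth.
- r.camera_info(name): a dict with "fov_y" (degrees; the focal length in pixels is half the picture's height over the tangent of half this angle, whatever the lens; pixels are square), "cx", "cy" (the principal point, pixels), "D" ([k1, k2, p1, p2, k3] as OpenCV has them; the pictures are not rectified), "world_from_camera" (4x4, takes a point from camera to world coordinates). Camera axes: x right, y up, looking along -z (the intrinsics and any distortion apply to the point x, -y, -z); pixel columns grow to the right and rows downward; lengths in m; the calibration is good to about 2 mm. A picture is of the moment at which its call begins: read the wrist's pose just before it. camera_info takes no time and is no camera call; for the wrist camera it gives the pose at the moment of the call.
- r.finish_job(): hands the job in; it is judged then, once.
The state is a dict: "time_s": time; "qpos": joint angles; "joint_velocities": joint speeds; "joint_efforts": joint torques, N m; "position": TCP position; "ee_rot": TCP orientation; "wrist_force": force on the tool from outside, world axes, zero at the start; "ft_torque": the same for the moment, N m; "grip_width": finger opening in m; "gripper_force": force on a finger pad.
Only numpy, scipy, OpenCV 4.12 (cv2) and the standard library are available. Lean on these libraries where they do the work, as an engineer would, in place of code of your own. Each camera call takes 0.05 s, during which the arm holds its last target. There are 200 camera calls.

TASK

Take the bar handle of the forceps case, raise the stiff-hinged clear lid to about 110 degrees from shut (20 degrees past upright, where the red line on its angle disc is; it stays where it is left, so do not throw it right back) and let go of it. Then pick up the large sprung tweezers from the case by their blue finger grips, lift them level to at least 10 cm above the worktop, and squeeze them until the black pointer stands over the red mark on the white gauge strip, never pinching the tips shut. Finish while still holding them there, clear of everything, with the pointer steady on the red mark and the lid still at its angle; leave the other things on the bench alone.

Things in the scene. Friction and masses are not known exactly. Their poses are not given: they have to be found in the camera images.
- case: grey forceps case fixed to the worktop, 130 (x) x 250 (y) x 44 mm tall, walls 4 mm, floor 6 mm thick; origin: centre of its underside; x points to the hinge side (away from the robot), z up. Inside, 122 mm wide across x; two black foam rests across it at y = -75 and +75 mm carry the tweezers, rest tops 20 mm above the origin.
- lid (a joint): clear lid with blue frame, 136 x 250 x 6 mm, hinged along the case's far (+x) upper edge with a stiff friction hinge (it stays where left; about 4 N at the bar moves it). 0 = shut, grows as it opens (rad), 1.92 = the wanted 110 degrees, end stop 2.4. It may start a little ajar. A white disc with a red line at 110 degrees sits at the hinge's +y end.
- lid_bar (a point): middle of the lid's bar handle: a round bar with a freely turning black sleeve, 14 mm thick and 70 mm long, parallel to the hinge, in the plane of the lid, 186 mm from the hinge line and 43 mm beyond the lid's free edge. Pinched across from above, the sleeve turns on the bar, so the gripper can go on pointing down all the way through the arc.
- lid_hinge (a point): point on the hinge line at its middle, 65.5 mm towards +x from the case's origin and 46 mm above it. Bar above hinge line: 3 mm at joint 0 (bar at [-186, 3] mm from the hinge in case x, z).
- tweezers: large steel sprung tweezers, 200 x 14 mm tall, about 0.12 kg, balanced at the grips, lying on edge on the foam rests roughly along the case's y axis, so that the arms close horizontally. Origin: on the underside, midway along; x points to the tips (pivot at x = -100 mm, tips at +100 mm), y is the closing direction, z up. The +y arm is fixed, the -y arm moves.
- grips (a point): midway between the two ribbed blue finger grips of the tweezers, at half their height (x = +5, z = +7 mm from the tweezers' origin). Each grip is 36 mm long and 14 mm tall, on the outside of an arm; 35 mm over both when open.
- squeeze (a joint): angle of the moving arm: 0 = sprung open (tip gap 33 mm), 0.17 rad = shut. Width over the blue grips is about 35 mm - 105 mm x angle; pointer moves about 150 mm x angle; tip gap shrinks about 200 mm x angle. Spring: squeezing force at the grips is 3.3 N at 0, rising 67 N per rad (7 to 11 N at the marks).
- pointer (a point): black pointer bar (2 mm wide) on the moving arm, 50 mm from the tweezers' origin towards the tips, riding over the white gauge strip, 20 mm above the tweezers' underside. Squeezing moves it to +y of the tweezers.
- mark (a point): red mark, 5 mm wide, on the white gauge strip (50 x 10 mm) that crosses the tweezers' top 50 mm from the origin towards the tips; the point is at its middle at the pointer's height; axes as the tweezers'. It stands at a different gap each time, 9 to 17 mm (+y) from the open pointer; it does not move in the work.
- beaker: clear beaker, 53 mm wide, 66 mm tall, origin at its underside; leave alone
- syringe_10: syringe lying on the bench, 116 mm long; leave alone
- marker_black: white marker pen with black cap, 134 mm long; leave alone
- notebook: blue notebook, 214 x 153 x 16 mm; leave alone
- tape_roll: roll of cream tape, 91 mm across, 19 mm tall; leave alone

How it is judged:
By the outcome, as a careful person would: the job done as asked, in the order asked, and still so for the second after the job is handed in, while the arm keeps its last pose, push and grip.
It also fails if it takes over 54 s, if anything falls off the work surface, if the arm or the gripper's body presses on something with over 40 N, if the wrist force passes 120 N, or if a joint passes its speed limit or range.

## Working session

There is one attempt and no reset: what is moved stays moved. The work goes in short steps, Python scripts to look and compute and a tool call to move; the robot and the scene stay as the last step left them, time stands still between calls to the robot, and variables do not carry over. Pictures are saved under pics/ and viewed, at most 10 in all, crops included, and the job is handed in when it is done.

Besides the shell and the picture viewer there is one more tool, called as a command line: name --argument value ..., lists and objects as JSON in quotes. play_rows: Moves the arm, as the interface text tells. Its arguments: {"type":"object","properties":{"motion":{"type":"array","items":{"type":"array"}},"fingers":{"type":"number"},"newtons":{"type":"number"}},"required":["motion"]}

```bash
mkdir -p pics; cat > h.py <<'E'
import numpy as np, cv2
from cell import r
def K(n):
    i=r.camera_info(n); f=192/np.tan(np.radians(i["fov_y"]/2))
    return np.array([[f,0,i["cx"]],[0,f,i["cy"]],[0,0,1]]),np.array(i["D"],float),np.array(i["world_from_camera"])
def ray(k,uv):
    M,D,T=k; p=cv2.undistortPoints(np.array([[uv]],float),M,D)[0,0]
    d=T[:3,:3]@np.array([p[0],-p[1],-1]); return T[:3,3],d/np.linalg.norm(d)
def onz(k,uv,z):
    o,d=ray(k,uv); return o+d*(z-o[2])/d[2]
def tri(rays):
    A=sum(np.eye(3)-np.outer(d,d) for o,d in rays); b=sum((np.eye(3)-np.outer(d,d))@o for o,d in rays)
    p=np.linalg.solve(A,b); return p,[np.linalg.norm(np.cross(p-o,d)) for o,d in rays]
def proj(k,P):
    M,D,T=k; c=np.linalg.inv(T)@np.append(P,1); c=c[:3]*[1,-1,-1]
    return cv2.projectPoints(c.reshape(1,1,3),np.zeros(3),np.zeros(3),M,D)[0].ravel()
def save(n,name,crop=None,s=1):
    im=r.capture(n); cv2.imwrite(f"pics/{name}_raw.png",im[...,::-1])
    v=im[...,::-1]
    if crop: a,b,c,d=crop; v=v[b:d,a:c]
    cv2.imwrite(f"pics/{name}.png",cv2.resize(v,None,fx=s,fy=s,interpolation=cv2.INTER_CUBIC)); return im
E
python3 - <<'E'
from h import *
np.set_printoptions(precision=3,suppress=True)
save("scene","s0",s=1.5);save("top","t0",s=1.5)
for n in("scene","top","wrist"): print(n,*K(n))
print(r.observe())
E
```

```text
scene [[454.67    0.    257.755]
 [  0.    454.67  185.277]
 [  0.      0.      1.   ]] [0.055 0.    0.    0.    0.   ] [[-0.578  0.508 -0.638 -0.329]
 [-0.816 -0.368  0.446  0.756]
 [-0.009  0.779  0.627  0.968]
 [ 0.     0.     0.     1.   ]]
top [[423.983   0.    253.421]
 [  0.    423.983 184.413]
 [  0.      0.      1.   ]] [-0.054  0.     0.     0.     0.   ] [[ 0.01   0.99  -0.138  0.402]
 [-1.     0.011  0.009  0.099]
 [ 0.01   0.138  0.99   1.299]
 [ 0.     0.     0.     1.   ]]
wrist [[325.469   0.    253.774]
 [  0.    325.469 188.248]
 [  0.      0.      1.   ]] [-0.075  0.     0.     0.     0.   ] [[ 0.39   0.883  0.263  0.271]
 [-0.921  0.374  0.11  -0.454]
 [-0.002 -0.285  0.959  0.373]
 [ 0.     0.     0.     1.   ]]
{'time_s': 0.1, 'qpos': array([-67.037,   7.239,  -2.319,  80.525,   0.002,  89.999]), 'joint_velocities': array([-0.059, -0.029,  0.238, -0.015, -0.053, -0.052]), 'joint_efforts': array([ -0.   , -43.691,  35.361,   0.014,  -0.   ,   0.   ]), 'position': array([ 0.205, -0.483,  0.206]), 'ee_rot': array([-179.917,   -0.002,   22.964]), 'wrist_force': array([-0.534,  0.394, -0.07 ]), 'ft_torque': array([-0.04 ,  0.052,  0.028]), 'gripper_force': 0.0, 'grip_width': 0.08515622343425366}
```

View pics/s0.png

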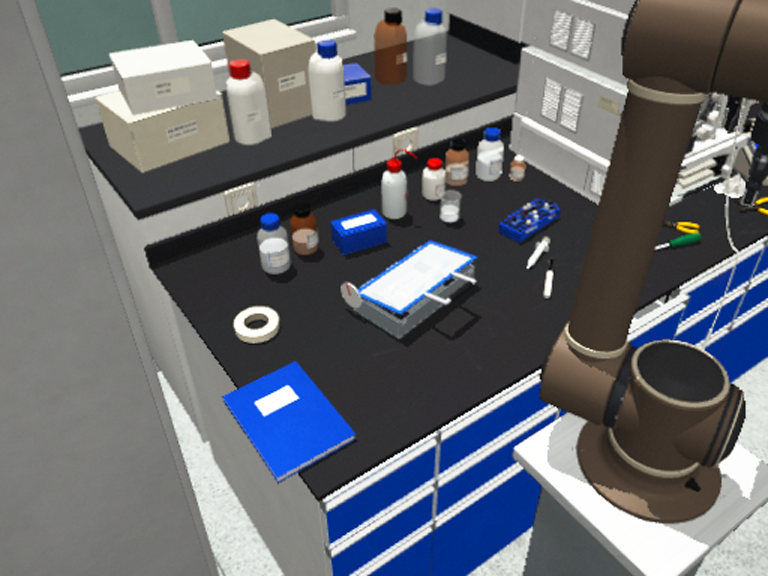

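View pics/t0.png

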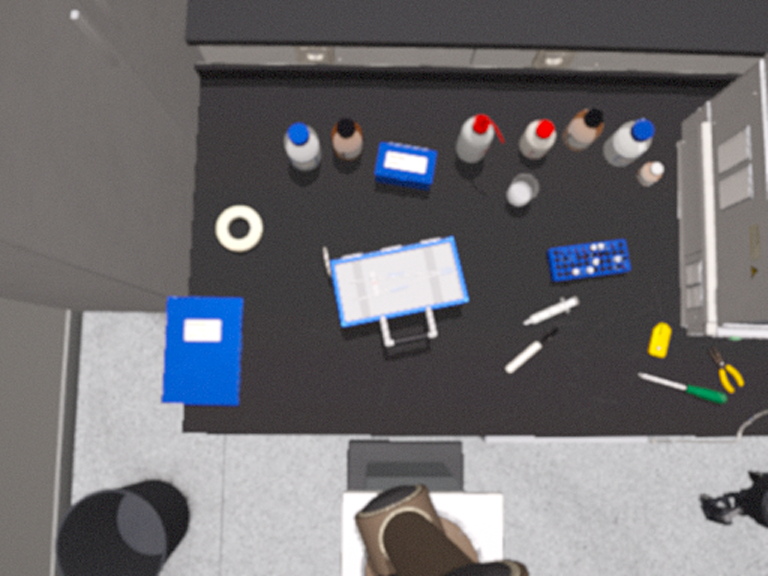

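The scene view shows the lid (corners ≈(358,290),(385,310),(476,260),(432,243) in 1.5× pixels) with post ends at (447,301) and (474,287). The top view has corners at (331,262),(455,238),(468,302),(343,325) and post ends at (390,343),(434,332).

```bash
python3 - <<'E'
from h import *
np.set_printoptions(precision=4,suppress=True)
S,T=K("scene"),K("top")
prs={"far+y":((358,290),(331,262)),"near+y":((385,311),(343,325)),"near-y":((476,261),(468,302)),"far-y":((432,243),(455,238)),"post+y":((447,301),(390,343)),"post-y":((474,287),(434,332))}
P={}
for n,(a,b) in prs.items():
    P[n],e=tri([ray(S,np.array(a)/1.5),ray(T,np.array(b)/1.5)]); print(n,P[n],e)
d=P["far+y"]-P["far-y"];d2=P["near+y"]-P["near-y"]
print([np.degrees(np.arctan2(-v[0],v[1])) for v in(d,d2)],np.linalg.norm(d),np.linalg.norm(d2))
E
```

```text
far+y [0.601  0.1828 0.0582] [np.float64(0.0033415368993173463), np.float64(0.003341536899317395)]
near+y [0.4878 0.1709 0.0726] [np.float64(0.015419992682572293), np.float64(0.015419992682572332)]
near-y [ 0.5277 -0.0837  0.059 ] [np.float64(0.00166307431319382), np.float64(0.0016630743131936625)]
far-y [ 0.6579 -0.0628  0.0402] [np.float64(0.00017838715267057812), np.float64(0.00017838715267071476)]
post+y [0.4446 0.0685 0.0788] [np.float64(0.0004604602314526344), np.float64(0.000460460231452653)]
post-y [ 0.4659 -0.0195  0.0581] [np.float64(0.001958764846210997), np.float64(0.001958764846210858)]
[np.float64(13.049786016656007), np.float64(8.895973443083534)] 0.25276284328720444 0.25807472284156346
```

play_rows --motion '[[[0.857, -0.74, -0.086], [0, 0, -0.878]], [[0.857, -0.74, -0.086], [0, 0, -0.878]], [[0.857, -0.74, -0.086], [0, 0, -0.878]], [[0.857, -0.74, -0.086], [0, 0, -0.878]], [[0.857, -0.74, -0.086], [0, 0, -0.878]], [[0.857, -0.74, -0.086], [0, 0, -0.878]], [[0.857, -0.74, -0.086], [0, 0, -0.878]], [[0.857, -0.74, -0.086], [0, 0, -0.878]], [[0.857, -0.74, -0.086], [0, 0, -0.878]], [[0.857, -0.74, -0.086], [0, 0, -0.878]]]' --fingers 0 --newtons 40

```text
time_s: 0.93
position: [0.3886, -0.1087, 0.2386]
ee_rot: [180.0, 0.0, 94.9]
wrist_force: [0.5, -0.9, 0.4]
grip_width: 0.0428
gripper_force: 0.0
```

play_rows --motion '[[[0.256, 0.154, -0.02], [0, 0, -0.079]], [[0.256, 0.154, -0.02], [0, 0, -0.079]], [[0.256, 0.154, -0.02], [0, 0, -0.079]], [[0.256, 0.154, -0.02], [0, 0, -0.079]], [[0.256, 0.154, -0.02], [0, 0, -0.079]], [[0.256, 0.154, -0.02], [0, 0, -0.079]]]'

```text
time_s: 1.43
position: [0.455, 0.0242, 0.2478]
ee_rot: [-179.9, 0.0, 101.9]
wrist_force: [-0.5, -0.9, 0.9]
grip_width: 0.0429
gripper_force: 0.0
```

```bash
python3 - <<'E'
from h import *
np.set_printoptions(precision=4,suppress=True)
k=K("wrist"); save("wrist","w1",s=1.5); np.save("k1.npy",k[2]);print(k[2],r.observe()["position"],r.observe()["ee_rot"])
E
```

```text
[[ 0.9787 -0.1972 -0.0577  0.44  ]
 [ 0.2054  0.938   0.2791  0.0963]
 [-0.0009 -0.285   0.9585  0.4145]
 [ 0.      0.      0.      1.    ]] [0.4546 0.0233 0.2479] [-179.9179    0.0092  101.7733]
```

View pics/w1.png

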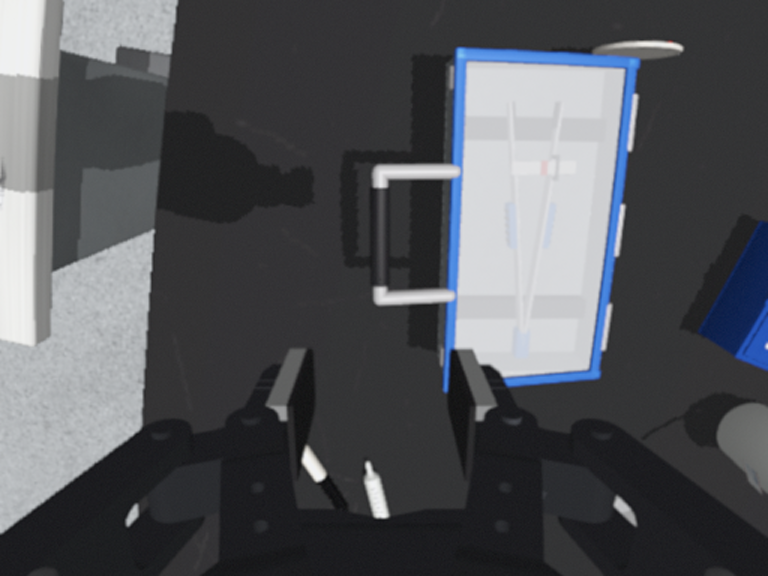

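Wrist view: black sleeve centre at about (380,234), sleeve ends (380,185)/(380,288), tweezers tips up (+y), red mark (545,167) and pointer (555,167) under the clear lid. I'll take a second view from 80 mm away.

play_rows --motion '[[[-0.08, 0, 0], [0, 0, 0]], [[-0.16, 0, 0], [0, 0, 0]], [[-0.16, 0, 0], [0, 0, 0]], [[-0.16, 0, 0], [0, 0, 0]], [[-0.16, 0, 0], [0, 0, 0]]]'

```text
time_s: 1.9
position: [0.4704, -0.0563, 0.2484]
ee_rot: [-180.0, -0.0, 101.5]
wrist_force: [-1.3, -0.7, -0.9]
grip_width: 0.0425
gripper_force: 0.0
```

```bash
python3 - <<'E'
from h import *
np.set_printoptions(precision=4,suppress=True)
k=K("wrist"); save("wrist","w2",s=1.5); np.save("k2.npy",k[2]);print(k[2][:3,3],r.observe()["position"],r.observe()["ee_rot"])
E
```

```text
[0.4557 0.0158 0.4151] [ 0.4705 -0.0557  0.2485] [-179.9917   -0.0154  101.6115]
```

View pics/w2.png

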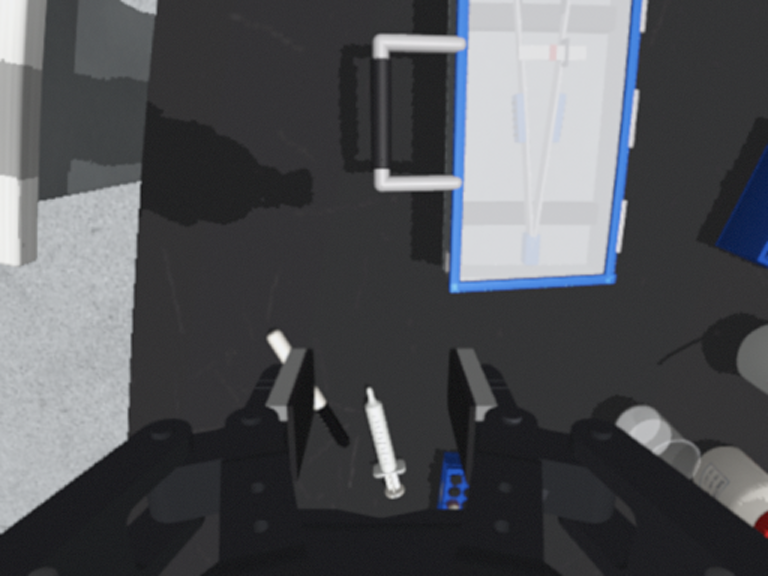

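The second view shows the bar's post corners at (381,44)/(381,181), the lid's -y corners at (453,290)/(613,281) and the red mark at (553,52).

```bash
python3 - <<'E'
from h import *
np.set_printoptions(precision=4,suppress=True)
M,D,_=K("wrist");k1=(M,D,np.load("k1.npy"));k2=(M,D,np.load("k2.npy"));T=K("top");S=K("scene")
q=lambda k,uv:ray(k,np.array(uv)/1.5)
prs={"c+":((380,173),(380,42)),"c-":((380,297),(381,182)),"n-":((446,388),(453,291)),"f-":((600,376),(613,281))}
P={}
for n,(a,b) in prs.items():
    P[n],e=tri([q(k1,a),q(k2,b)]);print(n,P[n],e[0])
B=(P["c+"]+P["c-"])/2; v=P["c+"]-P["c-"]; print("bar",B,np.linalg.norm(v),np.degrees(np.arctan2(-v[0],v[1])))
# dark sleeve in w1 for centreline
for k in(S,T): print(proj(k,B)*1.5)
h=onz(k1,np.array((637,60))/1.5,.046);h2=onz(k1,np.array((600,376))/1.5,.046);v=h-h2;print("hinge edge z=.046",h,h2,np.linalg.norm(v),np.degrees(np.arctan2(-v[0],v[1])))
E
```

```text
c+ [0.4437 0.074  0.0817] 0.00025900604148499864
c- [ 0.4619 -0.0123  0.0791] 0.00017917492492394276
n- [ 0.5317 -0.0828  0.0618] 0.00027158892497478336
f- [ 0.6591 -0.0526  0.0494] 0.0008345088300675354
bar [0.4528 0.0309 0.0804] 0.08821000358741056 11.882086369671844
[459.1551 291.1358]
[409.5437 338.7064]
hinge edge z=.046 [0.6081 0.1899 0.046 ] [ 0.6621 -0.054   0.046 ] 0.24974772426372757 12.477279863064862
```

play_rows --motion '[[[0.08, 0, 0], [0, 0, -0.005]], [[0.16, 0, 0], [0, 0, -0.005]], [[0.177, 0, 0.02], [0, 0, -0.005]], [[0.177, 0, 0.1], [0, 0, -0.005]], [[0.177, 0, 0.18], [0, 0, -0.005]], [[0.177, 0, 0.26], [0, 0, -0.005]], [[0.177, 0, 0.33], [0, 0, -0.005]], [[0.177, 0, 0.375], [0, 0, -0.005]], [[0.177, 0, 0.375], [0, 0, -0.005]], [[0.177, 0, 0.375], [0, 0, -0.005]]]'

```text
time_s: 2.78
position: [0.452, 0.0319, 0.0607]
ee_rot: [-179.9, -0.0, 102.2]
wrist_force: [0.1, 0.6, 0.8]
grip_width: 0.0427
gripper_force: 0.0
```

play_rows --motion '[[[0, 0, 0], [0, 0, 0]], [[0, 0, 0], [0, 0, 0]], [[0, 0, 0], [0, 0, 0]], [[0, 0, 0], [0, 0, 0]], [[0, 0, 0], [0, 0, 0]], [[0, 0, 0], [0, 0, 0]]]' --fingers -1 --newtons 40

```text
time_s: 3.28
position: [0.4536, 0.0314, 0.0614]
ee_rot: [180.0, 0.0, 102.1]
wrist_force: [-0.5, 0.9, 0.0]
grip_width: -0.0002
gripper_force: 0.0
```

The fingers closed on nothing, so I look again.

```bash
python3 - <<'E'
from h import *
save("wrist","w3"); save("scene","s3",crop=(200,120,350,240),s=3)
a=cv2.imread("pics/w3.png");b=cv2.imread("pics/s3.png");b=cv2.resize(b,(284,227))
c=cv2.imread("pics/s3_raw.png")[130:230,220:340];c=cv2.resize(c,(284,237),interpolation=cv2.INTER_CUBIC)
o=np.zeros((384,796,3),np.uint8);o[:,:512]=a;o[:237,512:]=c;cv2.imwrite("pics/c3.png",o)
print(r.observe()["position"])
E
```

```text
[0.45333318 0.0313307  0.06112547]
```

View pics/c3.png

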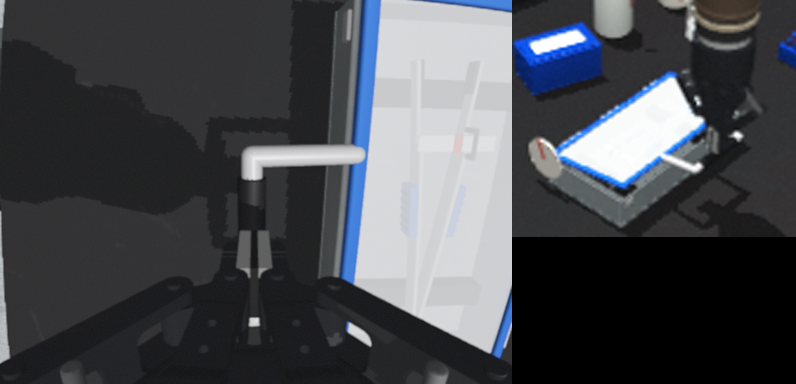

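The fingers closed above the sleeve: they hide it from pixel row 230 down, with the post corner at (252,153). I'll re-triangulate using this closer view.

```bash
python3 - <<'E'
from h import *
np.set_printoptions(precision=4,suppress=True)
M,D,T3=K("wrist");k=[(M,D,np.load("k1.npy")),(M,D,np.load("k2.npy")),(M,D,T3)]
# sub-pixel sleeve/post: print column profile in raw pics along sleeve
T=K("top");S=K("scene")
uv=[np.array((380,174))/1.5,np.array((380.5,43))/1.5,np.array((252,155.))]
R=[ray(a,b) for a,b in zip(k,uv)]
for c in((0,1),(0,2),(1,2),(0,1,2)): print(c,*tri([R[i] for i in c]))
R2=R+[ray(S,np.array((447,302))/1.5),ray(T,np.array((389,343))/1.5)]
print(*tri(R2)); print(*tri([R2[2],R2[3]]),*tri([R2[2],R2[4]]),*tri(R2[3:]))
for n in("w1","w2","w3"):
    im=cv2.imread(f"pics/{n}_raw.png");g=im.max(2).astype(int)
    rr={"w1":150,"w2":75,"w3":210}[n]; x0={"w1":240,"w2":240,"w3":225}[n];print(n,g[rr,x0:x0+60])
E
```

```text
(0, 1) [0.444  0.0734 0.082 ] [np.float64(0.0001031168485160928), np.float64(0.00010311684851594884)]
(0, 2) [0.4441 0.0717 0.0573] [np.float64(0.0003428046194785249), np.float64(0.0003428046194785301)]
(1, 2) [0.4434 0.0747 0.0739] [np.float64(0.00023961649647694168), np.float64(0.00023961649647689926)]
(0, 1, 2) [0.4436 0.0741 0.0751] [np.float64(0.0012888518419486377), np.float64(0.00042469346816354116), np.float64(0.0009413130252816764)]
[0.4435 0.0727 0.0788] [np.float64(0.0008009544265037279), np.float64(0.0012193206854173985), np.float64(0.002867209007861833), np.float64(0.0021352961291196443), np.float64(0.002801026330696481)]
[0.4417 0.0742 0.0808] [np.float64(0.002082615754309633), np.float64(0.0020826157543096567)] [0.4448 0.0692 0.0447] [np.float64(0.0006549991945658015), np.float64(0.0006549991945655993)] [0.4441 0.0698 0.0772] [np.float64(0.0003139205175844232), np.float64(0.000313920517584461)]
w1 [ 55  54  53  54  55  51  43  32  36  39  45  57  68  79  81  73  59  50
  41  38  49  53  53  53  53  53  52  54  53  52  53  53  52  42  37  34
  33  36  36  36  36  36  35  34  36  35  35  37  34  36  35  34  33  39
  56  66  69  67  74 124]
w2 [53 53 54 55 52 55 45 38 32 36 40 46 57 69 78 82 75 63 51 43 41 48 53 54
 54 54 56 52 53 55 53 53 53 53 51 40 35 33 37 34 36 38 37 36 36 35 35 35
 36 34 34 32 35 35 33 36 38 53 64 69]
w3 [39 38 41 49 52 53 52 53 53 53 55 51 43 29 25 24 27 27 28 29 31 31 31 32
 33 34 33 36 35 34 33 33 33 31 33 33 32 28 23 26 40 48 54 53 53 53 53 51
 53 55 53 52 53 52 53 54 55 53 51 54]
```

```bash
python3 - <<'E'
from h import *
np.set_printoptions(precision=4,suppress=True)
k=K("wrist");p=r.observe()["position"];print("tcp px",proj(k,p),proj(k,p+[0,0,.019]))
for z in(.04,.05,.06,.07,.08):
    a=onz(k,(252,155),z);print(z,a,"top",proj(K("top"),a)*1.5,"scene",proj(K("scene"),a)*1.5)
cv2.imwrite("pics/d3.png",np.hstack([cv2.resize(cv2.imread("pics/w3_raw.png")[140:260,200:320],(400,400),interpolation=2),cv2.resize(cv2.imread("pics/s3_raw.png")[165:225,265:325],(400,400),interpolation=2)]))
E
```

```text
tcp px [253.7955 229.7998] [253.8298 245.2235]
0.04 [0.4443 0.0684 0.04  ] top [389.3768 343.6702] scene [446.4614 315.5628]
0.05 [0.444  0.0702 0.05  ] top [388.5489 343.6687] scene [446.083  312.3278]
0.06 [0.4436 0.0721 0.06  ] top [387.7077 343.6672] scene [445.7008 309.0585]
0.07 [0.4433 0.074  0.07  ] top [386.8527 343.6657] scene [445.3146 305.7542]
0.08 [0.4429 0.0758 0.08  ] top [385.9837 343.6641] scene [444.9244 302.4144]
```

View pics/d3.png

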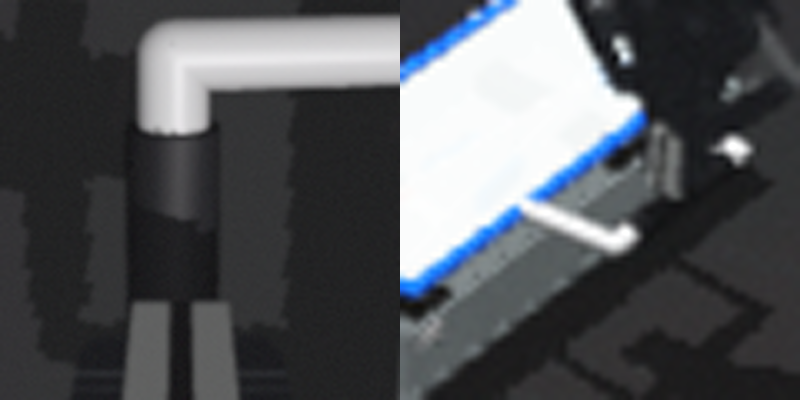

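The fingers closed just above the bar, so the bar's centre is at z ≈ 0.05 and the wrist stereo had read too high. I'll reopen, go 28 mm lower and pinch again.

play_rows --motion '[[[0, 0, 0], [0, 0, 0]], [[0, 0, 0], [0, 0, 0]], [[0, 0, 0], [0, 0, 0]], [[0, 0, 0], [0, 0, 0]], [[0, 0, 0.02], [0, 0, 0]], [[0, 0, 0.04], [0, 0, 0]], [[0, 0, 0.056], [0, 0, 0]], [[0, 0, 0.056], [0, 0, 0]], [[0, 0, 0.056], [0, 0, 0]]]' --fingers 0

```text
time_s: 4.13
position: [0.4523, 0.0313, 0.0319]
ee_rot: [-179.9, -0.0, 102.1]
wrist_force: [0.7, 0.1, 0.2]
grip_width: 0.0426
gripper_force: 0.0
```

play_rows --motion '[[[0, 0, 0], [0, 0, 0]], [[0, 0, 0], [0, 0, 0]], [[0, 0, 0], [0, 0, 0]], [[0, 0, 0], [0, 0, 0]], [[0, 0, 0], [0, 0, 0]], [[0, 0, 0], [0, 0, 0]]]' --fingers -1 --newtons 40

```text
time_s: 4.63
position: [0.4523, 0.0312, 0.0329]
ee_rot: [-179.9, 0.0, 102.1]
wrist_force: [-5.1, -1.2, 2.4]
grip_width: 0.0125
gripper_force: 39.2
```

play_rows --motion '[[[0, 0.002, -0.026], [0, 0, 0]], [[0, 0.005, -0.052], [0, 0, 0]], [[0, 0.0125, -0.083], [0, 0, 0]], [[0, 0.022, -0.114], [0, 0, 0]], [[0, 0.035, -0.144], [0, 0, 0]], [[0, 0.05, -0.173], [0, 0, 0]], [[0, 0.067, -0.2], [0, 0, 0]], [[0, 0.087, -0.226], [0, 0, 0]], [[0, 0.109, -0.25], [0, 0, 0]], [[0, 0.133, -0.272], [0, 0, 0]]]'

```text
time_s: 5.47
position: [0.5246, 0.0465, 0.1654]
ee_rot: [179.7, -0.0, 102.2]
wrist_force: [28.4, 2.7, -45.3]
grip_width: 0.0119
gripper_force: 39.0
```

play_rows --motion '[[[0, 0.024, 0], [0, 0, 0]], [[0, 0.038, -0.009], [0, 0, 0]], [[0, 0.052, -0.017], [0, 0, 0]], [[0, 0.066, -0.025], [0, 0, 0]], [[0, 0.08, -0.032], [0, 0, 0]], [[0, 0.095, -0.039], [0, 0, 0]], [[0, 0.11, -0.045], [0, 0, 0]], [[0, 0.11, -0.045], [0, 0, 0]]]'

```text
time_s: 6.13
position: [0.5739, 0.0569, 0.1909]
ee_rot: [180.0, 0.0, 102.1]
wrist_force: [5.5, -2.8, -9.6]
grip_width: 0.0118
gripper_force: 42.2
```

```bash
python3 - <<'E'
from h import *
np.set_printoptions(precision=4,suppress=True)
k=K("wrist");a=save("wrist","w4");b=r.capture("scene")[...,::-1];o=r.observe();print(o["position"],o["wrist_force"])
c=cv2.resize(b[110:250,200:340],(384,384),interpolation=2)
cv2.imwrite("pics/c4.png",np.hstack([cv2.resize(a[...,::-1],(412,309)).copy() if 0 else a[:, 60:460,::-1],c]))
E
```

```text
[0.5738 0.0569 0.1909] [  7.2563  -2.061  -11.6028]
```

View pics/c4.png

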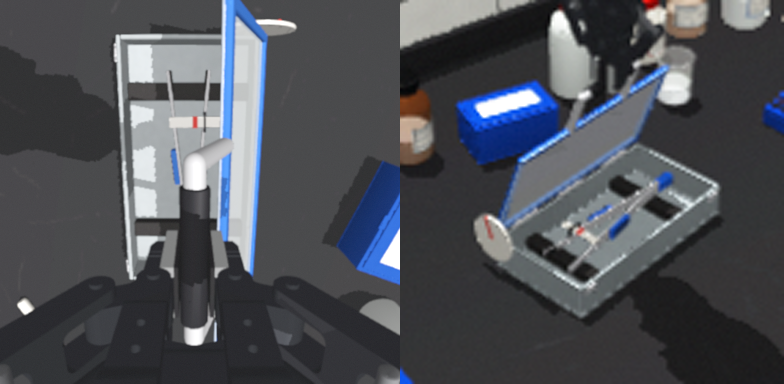

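Both views show the lid at about 70° and the bar held high in the fingers. The fitted hinge agrees with the image, so I continue the arc to 110°.

play_rows --motion '[[[0, 0.031, -0.009], [0, 0, 0]], [[0, 0.063, -0.016], [0, 0, 0]], [[0, 0.095, -0.021], [0, 0, 0]], [[0, 0.128, -0.022], [0, 0, 0]], [[0, 0.16, -0.021], [0, 0, 0]], [[0, 0.192, -0.016], [0, 0, 0]], [[0, 0.224, -0.009], [0, 0, 0]], [[0, 0.242, -0.004], [0, 0, 0]], [[0, 0.26, 0.002], [0, 0, 0]], [[0, 0.26, 0.002], [0, 0, 0]]]'

```text
time_s: 7.07
position: [0.7008, 0.0838, 0.1907]
ee_rot: [179.9, 0.1, 102.1]
wrist_force: [2.8, -5.4, -1.8]
grip_width: 0.012
gripper_force: 39.2
```

```bash
python3 - <<'E'
from h import *
np.set_printoptions(precision=4,suppress=True)
b=r.capture("scene")[...,::-1];cv2.imwrite("pics/s5_raw.png",b);k=K("wrist");a=save("wrist","w5");o=r.observe();print(o["position"],o["wrist_force"])
c=cv2.resize(b[100:230,190:320],(384,384),interpolation=2)
cv2.imwrite("pics/c5.png",np.hstack([a[:, 60:460,::-1],c]))
d=o["position"]-[.4523,.0312,.0329];print(d[0]*.978+d[1]*.21,d[2])
E
```

```text
[0.7001 0.0837 0.191 ] [ 2.2655 -5.2423 -1.8975]
0.25341083059657776 0.15808132130524816
```

View pics/c5.png

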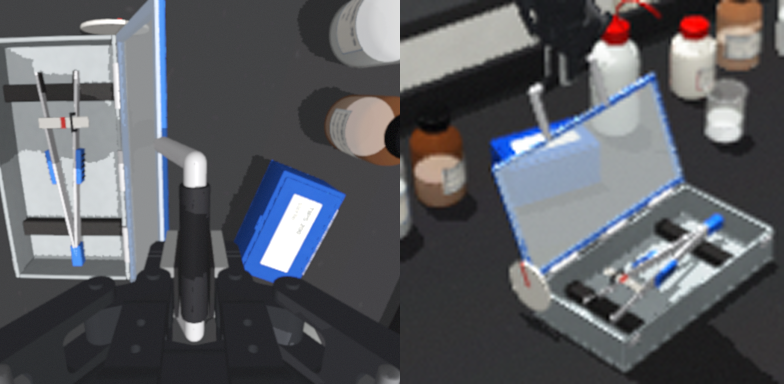

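```bash
python3 - <<'E'
from h import *
np.set_printoptions(precision=1,suppress=True)
S=K("scene");H=np.array([.6335,.0701,.046]);cx=np.array([.978,.208,0]);cy=np.array([-.208,.978,0])
print("seen",(222.2,157.5),(274.6,125.4))
for t in(100,105,110,115):
    e=np.radians(t); v=-cx*np.cos(e)+np.array([0,0,1])*np.sin(e)
    print(t,*[proj(S,H+s*.125*cy+.143*v) for s in(1,-1)])
print("hinge",*[proj(S,H+s*.125*cy) for s in(1,-1)], "seen hinge", ((535-400)/2.954+190,100+270/2.954),((685-400)/2.954+190,100+180/2.954))
E
```

```text
seen (222.2, 157.5) (274.6, 125.4)
100 [226.2 156.4] [280.8 123.7]
105 [223.4 155.6] [278.  123.1]
110 [220.7 155.1] [275.2 122.9]
115 [218.2 154.9] [272.6 122.9]
hinge [234.1 196.2] [285.3 161.5] seen hinge (235.70074475287745, 191.4014895057549) (286.47935003385237, 160.93432633716992)
```

The projected lid corners match about 108–110°. I'll release and rise.

play_rows --motion '[[[0, 0, 0], [0, 0, 0]], [[0, 0, 0], [0, 0, 0]], [[0, 0, 0], [0, 0, 0]], [[0, 0, 0], [0, 0, 0]], [[0, 0, -0.04], [0, 0, 0]], [[0, 0, -0.09], [0, 0, 0]], [[0, 0, -0.14], [0, 0, 0]], [[0, 0, -0.19], [0, 0, 0]], [[0, 0, -0.19], [0, 0, 0]]]' --fingers 0

```text
time_s: 7.92
position: [0.6998, 0.0848, 0.2915]
ee_rot: [179.5, 0.0, 102.2]
wrist_force: [1.3, 0.3, 1.1]
grip_width: 0.0426
gripper_force: 0.0
```

play_rows --motion '[[[0, -0.08, 0], [0, 0, 0]], [[0, -0.16, 0], [0, 0, 0]], [[0, -0.24, 0], [0, 0, 0]], [[0, -0.268, 0.05], [0, 0, 0]], [[0, -0.268, 0.12], [0, 0, 0]], [[0, -0.268, 0.18], [0, 0, 0]], [[0, -0.268, 0.18], [0, 0, 0]], [[0, -0.268, 0.18], [0, 0, 0]], [[0, -0.268, 0.18], [0, 0, 0]]]' --fingers 0.3

```text
time_s: 8.67
position: [0.5688, 0.0563, 0.1972]
ee_rot: [179.9, -0.0, 102.2]
wrist_force: [0.1, -0.0, 0.8]
grip_width: 0.0557
gripper_force: 0.0
```

```bash
python3 - <<'E'
from h import *
np.set_printoptions(precision=4,suppress=True)
k=K("wrist"); np.save("k6.npy",k[2]);a=save("wrist","w6");o=r.observe();print(o["position"],o["ee_rot"])
b=r.capture("scene")[...,::-1];cv2.imwrite("pics/s6_raw.png",b)
c=cv2.resize(b[100:230,190:320],(384,384),interpolation=2)
cv2.imwrite("pics/c6.png",np.hstack([a[:, 60:460,::-1],c]))
hsv=cv2.cvtColor(a,cv2.COLOR_RGB2HSV)
m=cv2.inRange(hsv,(105,120,60),(130,255,255))
n,l,s,c=cv2.connectedComponentsWithStats(m)
for i in range(1,n):
    if s[i,4]>60: print("blue",s[i],c[i],onz(k,c[i],.027))
m=cv2.inRange(hsv,(0,120,100),(8,255,255))|cv2.inRange(hsv,(172,120,100),(180,255,255))
n,l,s,c=cv2.connectedComponentsWithStats(m)
for i in range(1,n):
    if s[i,4]>6: print("red",s[i],c[i],onz(k,c[i],.04))
E
```

```text
[0.5694 0.0564 0.1977] [179.8192   0.0122 102.1544]
blue [446   5  20 133 486] [455.8045  70.6872] [0.7491 0.1952 0.027 ]
blue [326   8 130  89 828] [387.6848  28.4372] [0.6678 0.216  0.027 ]
blue [317  99   9 136 204] [321.0294 165.9314] [0.6394 0.0697 0.027 ]
blue [437 105   7  34  74] [440.0811 123.2703] [0.751 0.141 0.027]
blue [236 149   8  34 154] [239.5844 165.513 ] [0.5548 0.0519 0.027 ]
blue [266 149   6  34 122] [268.6066 165.3852] [0.5848 0.0585 0.027 ]
blue [413 152  24 118 442] [424.595  215.8665] [0.7712 0.0392 0.027 ]
blue [ 423  155   87  130 5019] [459.9787 218.011 ] [0.8143 0.0453 0.027 ]
blue [250 243  11  22 184] [255.0652 255.3424] [ 0.5932 -0.0482  0.027 ]
red [258 117   4  11  38] [259.7368 122.    ] [0.5654 0.1018 0.04  ]
```

View pics/c6.png

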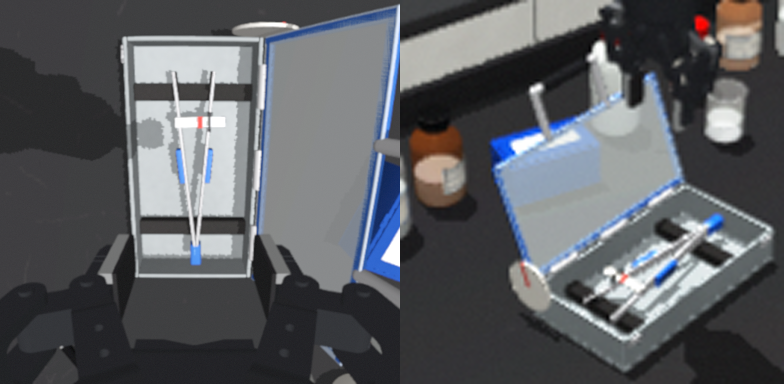

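The lid stays put. The grips are at (239.6,165.5) and (268.6,165.4) in the wrist picture, centred under the tool. I'll go down part way and measure their height from two wrist heights.

play_rows --motion '[[[-0.003, 0, 0.08], [0, 0, -0.007]], [[-0.003, 0, 0.15], [0, 0, -0.007]], [[-0.003, 0, 0.22], [0, 0, -0.007]], [[-0.003, 0, 0.27], [0, 0, -0.007]], [[-0.003, 0, 0.27], [0, 0, -0.007]], [[-0.003, 0, 0.27], [0, 0, -0.007]], [[-0.003, 0, 0.27], [0, 0, -0.007]]]'

```text
time_s: 9.35
position: [0.5704, 0.0549, 0.0631]
ee_rot: [179.8, 0.0, 102.8]
wrist_force: [0.5, -0.2, 0.7]
grip_width: 0.0553
gripper_force: 0.0
```

```bash
cat > b.py <<'E'
from h import *
np.set_printoptions(precision=4,suppress=True)
def blobs(a):
    hsv=cv2.cvtColor(a,cv2.COLOR_RGB2HSV); out=[]
    for nm,m in(("blue",cv2.inRange(hsv,(105,120,60),(130,255,255))),("red",cv2.inRange(hsv,(0,120,100),(8,255,255))|cv2.inRange(hsv,(172,120,100),(180,255,255)))):
        n,l,s,c=cv2.connectedComponentsWithStats(m)
        for i in range(1,n):
            if s[i,4]>25 and 170<c[i][0]<330: out.append((nm,s[i],c[i])); print(nm,s[i],c[i])
    return out
E
python3 - <<'E'
from b import *
k=K("wrist");a=save("wrist","w7");o=r.observe();print(o["position"],o["ee_rot"],o["grip_width"])
B=[x for x in blobs(a)]
k6=(k[0],k[1],np.load("k6.npy"))
L=[x[2] for x in B if x[0]=="blue" and x[2][1]<240]; L.sort(key=lambda p:p[0])
R=[x[2] for x in B if x[0]=="red"]
for p in L: 
    for q in((239.58,165.5),(268.6,165.4)):
        P,e=tri([ray(k,p),ray(k6,q)])
        if e[0]<.004: print("grip",P,e[0])
for p in R: print("mark",*tri([ray(k,p),ray(k6,(259.7,122))]))
E
```

```text
[0.5706 0.0549 0.0634] [179.7487   0.0326 102.775 ] 0.055217944497465116
blue [224 179  13  56 428] [229.6425 207.1355]
blue [270 179  13  56 396] [275.9217 206.952 ]
blue [245 317  17  29 298] [253.     334.8624]
red [260 130   6  19 113] [262.4779 138.9204]
grip [0.5548 0.0523 0.0286] 3.5824486011118626e-05
grip [0.5848 0.0583 0.0263] 2.090298393081199e-05
mark [0.5655 0.1012 0.0334] [np.float64(0.00011479738318141432), np.float64(0.00011479738318147264)]
```

The grips stand at z ≈ 0.0275 by two views, as the text says. I'll descend and close part way, to about 30 mm.

play_rows --motion '[[[0, -0.001, 0.04], [0, 0, 0]], [[0, -0.001, 0.07], [0, 0, 0]], [[0, -0.001, 0.09], [0, 0, 0]], [[0, -0.001, 0.105], [0, 0, 0]], [[0, -0.001, 0.105], [0, 0, 0]], [[0, -0.001, 0.105], [0, 0, 0]]]'

```text
time_s: 9.9
position: [0.5684, 0.0546, 0.0087]
ee_rot: [180.0, 0.0, 102.8]
wrist_force: [-0.1, -0.4, -0.0]
grip_width: 0.0553
gripper_force: 0.0
```

play_rows --motion '[[[0, 0, 0], [0, 0, 0]], [[0, 0, 0], [0, 0, 0]], [[0, 0, 0], [0, 0, 0]], [[0, 0, 0], [0, 0, 0]], [[0, 0, 0], [0, 0, 0]], [[0, 0, 0], [0, 0, 0]]]' --fingers -0.29 --newtons 25

```text
time_s: 10.4
position: [0.5688, 0.0546, 0.0091]
ee_rot: [179.9, 0.0, 102.8]
wrist_force: [-0.4, 0.1, 5.7]
grip_width: 0.0303
gripper_force: 2.9
```

play_rows --motion '[[[0, 0, 0], [0, 0, 0]], [[0, 0, 0], [0, 0, 0]], [[0, 0, -0.006], [0, 0, 0]], [[0, 0, -0.014], [0, 0, 0]], [[0, 0, -0.026], [0, 0, 0]], [[0, 0, -0.04], [0, 0, 0]], [[0, 0, -0.054], [0, 0, 0]], [[0, 0, -0.06], [0, 0, 0]], [[0, 0, -0.06], [0, 0, 0]]]' --fingers -0.32

```text
time_s: 11.15
position: [0.5688, 0.0546, 0.0393]
ee_rot: [179.9, 0.0, 102.8]
wrist_force: [0.1, 0.2, -0.3]
grip_width: 0.0291
gripper_force: 0.0
```

```bash
python3 - <<'E'
from b import *
k=K("wrist");a=save("wrist","w8");o=r.observe();print(o["position"],o["grip_width"],o["gripper_force"],o["wrist_force"])
blobs(a)
b=r.capture("scene")[...,::-1];c=cv2.resize(b[100:230,190:320],(384,384),interpolation=2)
cv2.imwrite("pics/c8.png",np.hstack([cv2.resize(a[90:218,190:318,::-1],(384,384),interpolation=2),c]))
E
```

```text
[0.5684 0.0546 0.0386] 0.02909732330220766 0.0 [-0.446   0.4121 -0.6294]
blue [223 190  15  63 543] [229.6998 221.0792]
blue [274 190  16  62 535] [281.7813 221.828 ]
red [263 136   9  21 156] [266.8205 145.7564]
```

View pics/c8.png

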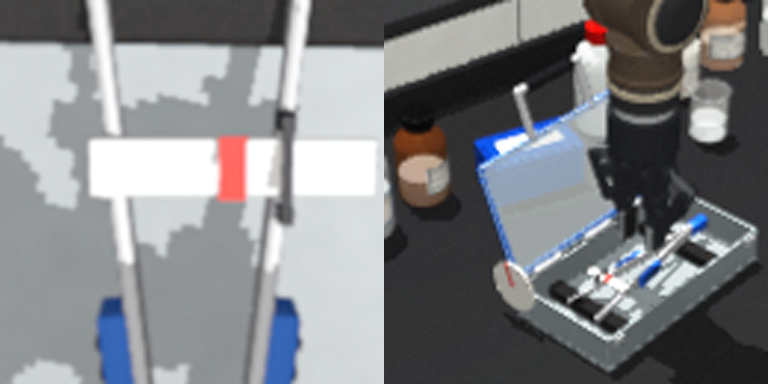

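The tweezers slipped out with almost no grip force and are back on the rests, still open. The mark is about 10 mm left of the pointer. I'll check their place, then squeeze harder before lifting.

```bash
python3 - <<'E'
from b import *
k=K("wrist");p=r.observe()["position"];M=[onz(k,q,.0275) for q in((229.7,221.08),(281.78,221.83))]
m=(M[0]+M[1])/2;d=m-p;a=np.radians(102.8);print(M,m,"tool dx,dy",d[0]*np.cos(a)+d[1]*np.sin(a),d[0]*np.sin(a)-d[1]*np.cos(a))
v=M[1]-M[0];print(np.linalg.norm(v),np.degrees(np.arctan2(v[1],v[0]))+90)
E
```

```text
[array([0.5541, 0.0522, 0.0275]), array([0.584 , 0.0585, 0.0275])] [0.5691 0.0554 0.0275] tool dx,dy 0.0005985377954663315 0.0011878161459144743
0.030570905774172943 101.83833422517584
```

play_rows --motion '[[[0, 0.002, 0], [0, 0, 0]], [[0, 0.002, 0], [0, 0, 0]], [[0, 0.002, 0], [0, 0, 0]], [[0, 0.002, 0], [0, 0, 0]], [[0, 0.002, 0.02], [0, 0, 0]], [[0, 0.002, 0.04], [0, 0, 0]], [[0, 0.002, 0.056], [0, 0, 0]], [[0, 0.002, 0.056], [0, 0, 0]], [[0, 0.002, 0.056], [0, 0, 0]]]' --fingers 0.1

```text
time_s: 12.0
position: [0.5679, 0.0546, 0.0087]
ee_rot: [-179.9, -0.0, 102.8]
wrist_force: [-0.1, 0.2, -0.1]
grip_width: 0.0469
gripper_force: 0.0
```

play_rows --motion '[[[0, 0, 0], [0, 0, 0]], [[0, 0, 0], [0, 0, 0]], [[0, 0, 0], [0, 0, 0]], [[0, 0, 0], [0, 0, 0]], [[0, 0, 0], [0, 0, 0]], [[0, 0, 0], [0, 0, 0]]]' --fingers -0.33

```text
time_s: 12.5
position: [0.5691, 0.0548, 0.0102]
ee_rot: [180.0, 0.0, 102.8]
wrist_force: [0.5, 0.0, -0.1]
grip_width: 0.0287
gripper_force: 0.0
```

```bash
python3 - <<'E'
from b import *
k=K("wrist");a=save("wrist","w9");blobs(a);o=r.observe();print(o["position"],o["grip_width"],o["gripper_force"],o["wrist_force"])
g=a.max(2).astype(int); print([ (y,''.join('#' if v<90 else '.' for v in g[y,230:310])) for y in range(130,180,4)])
E
```

```text
blue [216 206  19  74 669] [225.3737 243.3662]
blue [277 206  18  74 483] [285.1905 240.7888]
red [264 145  11  24 226] [268.823  156.3496]
[0.569  0.0547 0.0101] 0.029103423066059547 0.0 [-0.0281  0.269  -0.3817]
[(130, '................................................................................'), (134, '.........................................................######.................'), (138, '........................................................####....................'), (142, '................................................................................'), (146, '................................................................................'), (150, '................................................................................'), (154, '................................................................................'), (158, '................................................................................'), (162, '................................................................................'), (166, '................................................................................'), (170, '..........................................................#.....................'), (174, '.........................................................###....................'), (178, '................................................................................')]
```

```bash
python3 - <<'E'
from b import *
for n,rows in(("w7",(134,140,144)),("w8",(140,146,152)),("w9",(150,156,162))):
    im=cv2.imread(f"pics/{n}_raw.png")
    for y in rows: print(n,y,''.join('R' if (p[2]>p[1]+60) else str(min(9,int(p.max())//28)) for p in im[y,210:325].astype(int)))
im=cv2.imread("pics/w9_raw.png")
print("fingers")
for y in range(205,300,5): print(y,''.join('B' if p[0]>p[2]+50 else str(min(9,int(p.max())//28)) for p in im[y,190:320].astype(int)))
E
```

```text
w7 134 7766655555689999999999999999999999999999999999988RRRRRRRR9999999987543699999999999999999999999987788888888888876555
w7 140 77777655556899999999999999999999999999999999999999RRRRRRR9999998777533699999999999999999999999987888888888887655555
w7 144 7777777655689999999999999999999999999999999999998RRRRRRRR9999998777534699999999999999999999999888888888888876665555
w8 140 77766555568999999999999999999999999999999999999999987RRRRRRRRR99999999987643369999999999999999999999999998787888888
w8 146 77765555568999999999999999999999999999999999999999999RRRRRRRRR99999999877543469999999999999999999999999998788888888
w8 152 77777765568999999999999999999999999999999999999999998RRRRRRRRR99999998887643469999999999999999999999999988788888888
w9 150 568999999999999999999999999999999999999999999999999878RRRRRRRRRRR99999999998776533358999999999999999999999999999999
w9 156 557899999999999999999999999999999999999999999999999999RRRRRRRRRRR99999999987776433368999999999999999999999999999999
w9 162 557899999999999999999999999999999999999999999999999998RRRRRRRRRRR99999999877775433469999999999999999999999999
[... 1879 characters left out ...]
2246666665432111111111111
275 111111111111111135665421111001101BBBBBBBBBBBBB88887656777765555555555677777776534778887BBBBBBBBB1111011111246664211111111111111111
280 1111111111111111111111121111111136777666665555788887556776555555555577777777754467888777777777751011101122111111111111111111111112
285 1111111111111111111111221110101257765555555555678888655665555555555555677777643578888777777777774111111122111111111111111111111111
290 1111111111111111111111121111112567777655555555567888754455555555555567777776534788887777777777776311011122211111111111111111111111
295 1111111111111111111111112111024677777665555555556888875566555555555677777775446788877777777777777521011111111111111111111111111111
```

The fingertip edges in the wrist picture, and earlier in the scene view, show that the real fingertips sit about 20 mm above the reported TCP. So the pads only grazed the tops of the grips. I'll reopen, go about 17 mm lower while watching the force, and close again.

play_rows --motion '[[[0, 0, 0], [0, 0, 0]], [[0, 0, 0], [0, 0, 0]], [[0, 0, 0], [0, 0, 0]], [[0, 0, 0], [0, 0, 0]], [[0, 0, 0.01], [0, 0, 0]], [[0, 0, 0.02], [0, 0, 0]], [[0, 0, 0.028], [0, 0, 0]], [[0, 0, 0.034], [0, 0, 0]], [[0, 0, 0.034], [0, 0, 0]], [[0, 0, 0.034], [0, 0, 0]]]' --fingers 0.2

```text
time_s: 13.38
position: [0.5686, 0.0547, -0.0075]
ee_rot: [-180.0, -0.0, 102.8]
wrist_force: [0.5, -0.7, 0.2]
grip_width: 0.0512
gripper_force: 0.0
```

play_rows --motion '[[[0, 0, 0], [0, 0, 0]], [[0, 0, 0], [0, 0, 0]], [[0, 0, 0], [0, 0, 0]], [[0, 0, 0], [0, 0, 0]], [[0, 0, 0], [0, 0, 0]], [[0, 0, 0], [0, 0, 0]]]' --fingers -0.26

```text
time_s: 13.88
position: [0.5695, 0.0549, -0.0064]
ee_rot: [179.9, -0.0, 102.8]
wrist_force: [0.2, 1.4, 4.9]
grip_width: 0.0314
gripper_force: 6.3
```

```bash
cat > st.py <<'E'
from b import *
import sys
k=K("wrist");n=sys.argv[1];a=save("wrist",n);B=blobs(a);o=r.observe();print(r.pinch_z,o["time_s"],o["position"],o["ee_rot"],o["grip_width"],o["gripper_force"],o["wrist_force"])
R=[x for x in B if x[0]=="red"][0]; y=int(R[2][1])
for yy in(y-4,y,y+4): print(''.join('R' if (p[0]>p[1]+60) else str(min(9,int(p.max())//28)) for p in a[yy,200:320].astype(int)))
E
python3 st.py w10
```

```text
blue [216 218  20  82 983] [224.7375 259.2238]
blue [273 218  20  81 964] [283.0249 258.9658]
red [271 152  12  29 313] [276.9457 166.2907]
0.0187 13.9333 [ 0.5695  0.0549 -0.0064] [179.9236   0.0012 102.7762] 0.03172659770705431 6.356683167396113 [0.5932 0.5349 5.1286]
555555555555689999999999999999999999999999999999999999999999999999999999RRRRRRRRRRR3333689999999999999999999999999999999
55555555555567899999999999999999999999999999999999999999999999999999998RRRRRRRRRRRR3333689999999999999999999999999999999
55555555555557899999999999999999999999999999999999999999999999999999987RRRRRRRRRRRR3333689999999999999999999999999999999
```

Real contact now: 6.3 N, and the pointer is already next to the mark. I'll lift.

play_rows --motion '[[[0, 0, -0.006], [0, 0, 0]], [[0, 0, -0.016], [0, 0, 0]], [[0, 0, -0.03], [0, 0, 0]], [[0, 0, -0.045], [0, 0, 0]], [[0, 0, -0.06], [0, 0, 0]], [[0, 0, -0.07], [0, 0, 0]], [[0, 0, -0.07], [0, 0, 0]], [[0, 0, -0.07], [0, 0, 0]]]' --fingers -0.27

```text
time_s: 14.6
position: [0.5693, 0.0548, 0.0285]
ee_rot: [179.9, 0.0, 102.8]
wrist_force: [0.3, -0.6, -1.6]
grip_width: 0.0311
gripper_force: 5.9
```

```bash
python3 st.py w11
```

```text
blue [216 218  20  82 985] [225.1909 259.3949]
blue [273 218  19  82 951] [282.4175 259.1777]
red [272 153  10  29 264] [276.7652 167.1288]
0.0187 14.65 [0.5689 0.0547 0.028 ] [179.9904   0.0022 102.774 ] 0.03147057846430449 5.84990133298561 [-0.1819  0.1909 -0.8372]
555555555666668999999999999999999999999999999999999999999999999999999998RRRRRRRRRR33335899999999999999999999999999999999
555555555555558999999999999999999999999999999999999999999999999999999987RRRRRRRRRR33335899999999999999999999999999999999
555555555555568999999999999999999999999999999999999999999999999999999877RRRRRRRRRR33335899999999999999999999999999999999
```

Held and level: the blobs did not move in the wrist picture. I'll lift clear, step away from the lid, and squeeze about 1.8 mm more.

play_rows --motion '[[[0, 0, -0.03], [0, 0, 0]], [[0, 0, -0.07], [0, 0, 0]], [[0, 0, -0.11], [0, 0, 0]], [[0, -0.02, -0.15], [0, 0, 0]], [[0, -0.05, -0.19], [0, 0, 0]], [[0, -0.08, -0.22], [0, 0, 0]], [[0, -0.1, -0.22], [0, 0, 0]], [[0, -0.1, -0.22], [0, 0, 0]], [[0, -0.1, -0.22], [0, 0, 0]], [[0, -0.1, -0.22], [0, 0, 0]]]' --fingers -0.31

```text
time_s: 15.48
position: [0.52, 0.0437, 0.1365]
ee_rot: [-179.9, -0.0, 102.8]
wrist_force: [0.2, -0.1, -1.5]
grip_width: 0.0296
gripper_force: 6.7
```

```bash
python3 st.py w12
```

```text
blue [ 218  217   20   84 1033] [226.8441 259.0252]
blue [271 218  19  82 977] [280.6499 260.0041]
red [274 153   6  29 102] [276.6667 168.0588]
red [284 154   4  27  69] [284.8406 165.4928]
0.0187 15.5333 [0.5201 0.0437 0.1365] [-179.8975   -0.0155  102.7745] 0.02934138665108257 6.720086687710136 [ 0.2994  0.1893 -1.6916]
111111111111111258999999999999999999999999999999999999999999999999999999876RRRR43334RRRR99999999999999999999999999999999
111111111122222258999999999999999999999999999999999999999999999999999998777RRRR43334RRR999999999999999999999999999999999
111111112222222258999999999999999999999999999999999999999999999999999999998RRRR43334RRR999999999999999999999999999999999
```

The pointer is centred: there are 4 px of red on either side of it. I'll check that it is steady.

play_rows --motion '[[[0, 0, 0], [0, 0, 0]], [[0, 0, 0], [0, 0, 0]], [[0, 0, 0], [0, 0, 0]], [[0, 0, 0], [0, 0, 0]], [[0, 0, 0], [0, 0, 0]], [[0, 0, 0], [0, 0, 0]], [[0, 0, 0], [0, 0, 0]], [[0, 0, 0], [0, 0, 0]], [[0, 0, 0], [0, 0, 0]], [[0, 0, 0], [0, 0, 0]]]'

```text
time_s: 16.37
position: [0.5201, 0.0437, 0.138]
ee_rot: [180.0, 0.0, 102.8]
wrist_force: [0.3, 0.5, -1.6]
grip_width: 0.0295
gripper_force: 6.7
```

```bash
python3 st.py w13; python3 - <<'E'
from h import *
b=r.capture("scene")[...,::-1].astype(int);a=cv2.imread("pics/s6_raw.png").astype(int);c=cv2.imread("pics/s5_raw.png").astype(int)
# lid's +y upper corner region unobstructed: mean difference and best shift
for p in(a,c):
    t=p[152:196,216:240].astype(np.uint8); m=cv2.matchTemplate(b[142:206,206:250].astype(np.uint8),t,cv2.TM_CCOEFF_NORMED); print(cv2.minMaxLoc(m))
E
```

```text
blue [ 218  217   20   84 1038] [226.8247 259.1233]
blue [271 218  19  82 975] [280.6677 260.0103]
red [274 153   6  29 111] [276.8018 168.3874]
red [284 154   4  27  70] [284.8571 165.5286]
0.0187 16.4167 [0.5201 0.0437 0.138 ] [179.996   -0.0003 102.7716] 0.02983459850375133 6.71999458456412 [ 0.683   0.3057 -1.8155]
111111111112211258999999999999999999999999999999999999999999999999999999987RRRR43334RRRR99999999999999999999999999999999
111111111112222258999999999999999999999999999999999999999999999999999999877RRRRR3334RRR999999999999999999999999999999999
11111222222222225899999999999999999999999999999999999999999999999999999877RRRRRR3334RRR999999999999999999999999999999999
(0.12089788913726807, 0.9997624158859253, (20, 15), (10, 10))
(0.14550046622753143, 0.9858891367912292, (20, 16), (10, 10))
```

```bash
python3 -c "
from cell import r
print(r.finish_job())"
```

```text
the job is handed in; nothing more can be done
None
```

The job is handed in at about 16.4 s, with no verdict returned: the lid was left at about 108–110° by the images and had not moved since release, and the tweezers were held level about 16 cm up with the pointer steady on the red mark, after a missed bar grasp and two failed tweezers grips.

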